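# Lay the camera housing down on its cradle pads

## Robot

A 6-joint arm with a two-finger parallel gripper is mounted at the origin on a cart in front of the work surface, level with it; the furniture and walls round the work are solid. World frame = base frame: x ahead of the robot, y to its left, z up, the work surface at z = 0. Lengths are in m, angles in rad, forces in N, time in s.
With the tool pointing down it reaches from about 0.375 to 0.975 m from the base axis. Payload 3.8 kg.
Tool frame: the origin (TCP) lies midway between the tips of the shut fingers; the grasp point (between the pads) lies 19 mm behind it; z points along the fingers, y is the line along which they close (so a half turn about z gives the same grasp; the last joint's range is limited). The gripper opens to 85 mm and grips with 20 to 120 N. Pads are 22 mm wide; open, the fingers measure 114 mm over their backs; the gripper's body (76 mm by 85 mm) begins 54 mm behind the grasp point. The pads swing forward as they close: fully open they stand 13 mm farther back than shut.
Start: joints at [-1.383, 0.264, 1.604, -0, 1.274, -0.037], TCP at [0.15, -0.658, 0.231] pointing down, gripper open.
Joint ranges: [-2.63, 2.63], [-0.94, 2.18], [0.31, 2.57], [-1.31, 4.45], [0, 2.66], [-2.55, 2.55]. Speed limits (rad/s): [2.57, 2.57, 3.14, 3.14, 3.14, 3.14].

## Interface

Orientations are given as a rotation vector (axis times angle).
In Python, from plant import get_state, get_image, hand_in gives the robot as it stands. The module is installed in compiled form; this text tells all that it offers.
- The arm moves only by the tool play_rows, never from a script. Its argument "plan" is one flat list of numbers, 7 for each row, row after row: the shift along the tool's x, y, z in cm, then the turn, a rotation vector about the tool's x, y, z in degrees, then the opening, from 0 (shut) to 1 (fully open). A call has 1 to 5 rows; each row is the pose to reach, as a shift and turn from the pose commanded when the call began, along the tool's axes at that moment; what a row does not reach only later rows make up. A row lasts 1/8 s, in which the tool goes at most 62.5 mm and 10.7 degrees, less where a joint would pass 70% of its speed; a pose out of reach is approached as far as the arm can. A call with a gripper value outside its range is refused whole. The fingers move at their own pace and stop on an object; "grip_force" is the grip in N (left out, the last holds). Time passes only in rows, so rows that repeat a pose let the fingers close. It gives the time, the measured TCP pose, the force, the opening and the grip force at its end, in the units of the state.
- get_state(): the state, without advancing time (a new reading comes with each control period).
- get_image(name): name is "scene" or "top" or "wrist"; returns a dict with "image" (400x640x3 uint8, red, green, blue), "K" (3x3 intrinsics, pixels), "D" ([k1, k2, p1, p2, k3] as OpenCV has them; the pictures are not rectified), "view" (4x4, takes a point from world to camera coordinates). Camera axes: x right, y down, z forward; pixel columns grow to the right and rows downward; lengths in m; the calibration is good to about 2 mm. A picture is of the moment at which its call begins. There is no depth.
- hand_in(): hands the job in; it is judged then, once.
The state is a dict: "time_s": time; "joint_positions": joint angles; "qd": joint speeds; "joint_torque": joint torques, N m; "position": TCP position; "orientation": TCP orientation; "contact_force": force on the tool from outside, world axes, zero at the start; "wrist_torque": the same for the moment, N m; "finger_gap": opening from 0.0 (shut) to 1.0 (fully open); "gripper_force": force on a finger pad.
Only numpy, scipy, OpenCV 4.12 (cv2) and the standard library are available. Lean on these libraries where they do the work, as an engineer would, in place of code of your own. Each camera call takes 0.05 s, during which the arm holds its last target. There are 200 camera calls.

## Task

Tip the standing white camera housing over onto its side, so that it comes to lie flat on the two rubber pads of its cradle with its foot trunnions still in the cradle's slots. Push its cross bar with the fingers and keep a finger in front of the bar to ease the housing down gently all the way: it must not topple freely or drop onto the pads. Do not pinch or lift the housing, leave the other things on the bench alone, and finish with the hand clear.

Things in the scene. Friction and masses are not known exactly. Their poses are not given: they have to be found in the camera images.
- cradle: Fixed stand: aluminium plate 245 x 110 mm (x -70 to +175), its top 68 mm above the bench, with two dark cheeks (tops at 94 mm) at y = +-32 to 44 mm holding open-topped slots 15 mm wide, and two rubber pads (x 16 to 52 and 110 to 146 mm), tops at 74 mm. Origin on the bench below the middle of the slot line; x = the way the housing is laid, from slots to pads; y along the slot line; z up. Place and heading vary.
- slot_axis (a point): Middle of the line through the two cradle slots, 80 mm above the bench: the line about which the housing tips. Axes as the cradle's.
- housing: White plastic camera housing, loose, about 0.3 kg, standing lens end up: 50 deep (x), 56 wide (y), 170 mm tall (z). Origin at the centre of its underside, 68 mm above the bench. Its x axis starts along the cradle's x; the +x face goes onto the pads, and then its z axis lies along the cradle's x. Beyond 15 degrees of tipping it falls by itself unless held back from in front.
- crossbar (a point): Centre of the round 12 mm steel cross bar near the housing's upper end, in its frame x -12, z +150 mm. It sticks out along y on both sides, free from 28 to 73 mm from this point, with room for fingers before, behind and below. Starts 31 mm behind and 138 mm above slot_axis; with the housing laid down it is 138 mm ahead of and 31 mm above slot_axis (111 mm above the bench).
- trunnions (a point): Midpoint between the two short 12 mm steel trunnions at the housing's foot (in the housing's frame x = +19, z = +12 mm); they stand 17 mm out of its sides and rest in the cradle's slots, so that the foot cannot slide; it coincides with slot_axis within 2 mm.
- housing_centre (a point): Middle of the housing, half-way up (85 mm from its underside). With the housing laid down it is 73 mm ahead of the slot axis and 99 mm above the bench.
- flux_bottle: White bottle with red needle cap, 44 mm wide, 140 mm tall, standing left of the work; a bystander. Origin at its underside.
- tape_roll: Roll of brown tape lying flat, 90 mm wide, 24 mm high, left of the work; a bystander. Origin at its underside.
- grey_box: Small open grey box, 58 x 86 x 16 mm, right of the work; a bystander. Origin at its underside.
- cup_a: White ribbed cup, 70 mm wide, 62 mm high, right of the work; a bystander. Origin at its underside.
- back_a: Small white camera back with a red and black circuit, about 127 x 74 x 32 mm with its wires, at the near edge of the bench; a bystander. Origin at its underside.
There are look-alikes about, which are no part of the job. There is more than one size of the housing; the job needs the larger.

How it is judged:
By the outcome, as a careful person would: the job done as asked, in the order asked, and still so for the second after the job is handed in, with the robot touching nothing.
It also fails if it takes over 45 s, if anything falls off the work surface, if the arm or the gripper's body presses on something with over 40 N, if the wrist force passes 120 N, or if a joint passes its speed limit or range.

## Working session

There is one attempt and no reset: what is moved stays moved. The work goes in short steps, Python scripts to look and compute and a tool call to move; the robot and the scene stay as the last step left them, time stands still between calls to the robot, and variables do not carry over. Pictures are saved under pics/ and viewed, at most 10 in all, crops included, and the job is handed in when it is done.

Besides the shell and the picture viewer there is one more tool, called after ">>>" in YAML: its name, and indented under it one key for each argument. play_rows: Moves the arm, as the interface text tells. Its arguments: {"type":"object","properties":{"plan":{"type":"array"},"grip_force":{"type":"number"}},"required":["plan"]}

```bash
mkdir -p pics
cat > h.py <<'E'
import numpy as np, cv2
from plant import get_state, get_image
def snap(n,f):
    d=get_image(n); cv2.imwrite(f'pics/{f}.png',cv2.cvtColor(d['image'],cv2.COLOR_RGB2BGR)); np.savez(f'pics/{f}.npz',**{k:np.array(d[k]) for k in d}); return d
def load(f): return np.load(f'pics/{f}.npz')
def ray(d,uv):
    p=cv2.undistortPoints(np.array([[uv]],float),d['K'],d['D'])[0,0]
    V=d['view'];R=V[:3,:3];return -R.T@V[:3,3], R.T@np.array([p[0],p[1],1.])
def plane(d,uv,z):
    c,r=ray(d,uv);return c+r*(z-c[2])/r[2]
def tri(obs):
    A=np.zeros((3,3));b=np.zeros(3);L=[]
    for d,uv in obs:
        c,r=ray(d,uv);r=r/np.linalg.norm(r);P=np.eye(3)-np.outer(r,r);A+=P;b+=P@c;L.append((c,P))
    x=np.linalg.solve(A,b);return x,[np.linalg.norm(P@(x-c)) for c,P in L]
def proj(d,X):
    V=d['view'];rv=cv2.Rodrigues(V[:3,:3])[0];return cv2.projectPoints(np.array(X,float).reshape(-1,3),rv,V[:3,3],d['K'],d['D'])[0][:,0]
E
python3 - <<'E'
from h import *
for n in('scene','top'):
    d=snap(n,n+'0'); V=d['view']; print(n,(-V[:3,:3].T@V[:3,3]).round(3))
print(get_state())
E
```

```text
scene [-0.578  0.748  0.772]
top [ 0.378 -0.047  1.359]
{'time_s': 0.1, 'joint_positions': array([-1.38289242e+00,  2.64683005e-01,  1.60526548e+00, -6.00623031e-06,
        1.27369663e+00, -3.69199781e-02]), 'qd': array([ 0.00031699, -0.00117575, -0.00309568,  0.00105884,  0.00078378,
       -0.00024997]), 'joint_torque': array([ 1.37360198e-04, -5.16707754e+01, -3.68588734e+01, -4.13576595e-05,
        6.27800226e-03, -2.16228460e-05]), 'position': array([ 0.15033834, -0.65735545,  0.23006788]), 'orientation': array([-3.11973068e+00, -3.52182457e-01,  2.51982986e-04]), 'contact_force': array([-0.53352567, -1.32182746,  0.03722584]), 'wrist_torque': array([-0.01065784, -0.01069248, -0.01529822]), 'gripper_force': 0.0, 'finger_gap': 0.9992471930376061}
```

View pics/scene0.png

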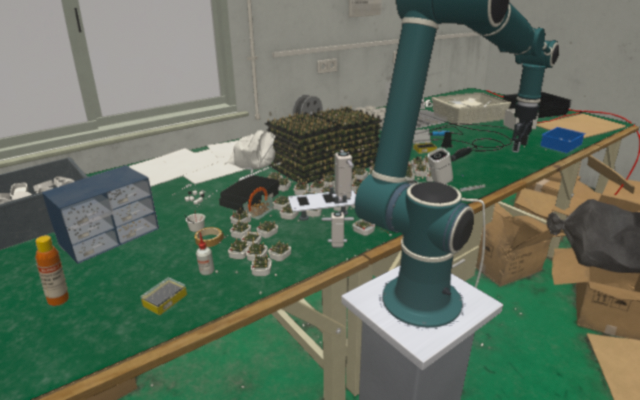

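View pics/top0.png

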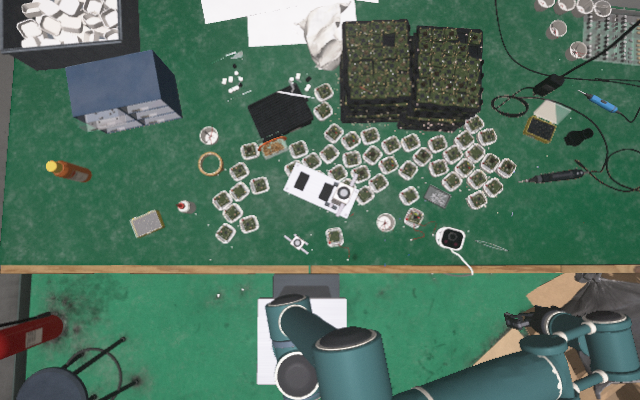

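The cradle is at about (320,190) in the top view. The housing stands at its right end, near (343,195), and the dark pads lie to the left around (302,182). I'll zoom in on both views.

Run:
```python
from h import *
a=cv2.imread('pics/top0.png')[150:225,275:370]; b=cv2.imread('pics/scene0.png')[140:250,280:380]
a=cv2.resize(a,None,fx=8,fy=8,interpolation=cv2.INTER_CUBIC)
b=cv2.resize(b,None,fx=5.4,fy=5.4,interpolation=cv2.INTER_CUBIC)
cv2.imwrite('pics/c1.png',a);cv2.imwrite('pics/c2.png',b)
```

```text
(no output)
```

View pics/c1.png

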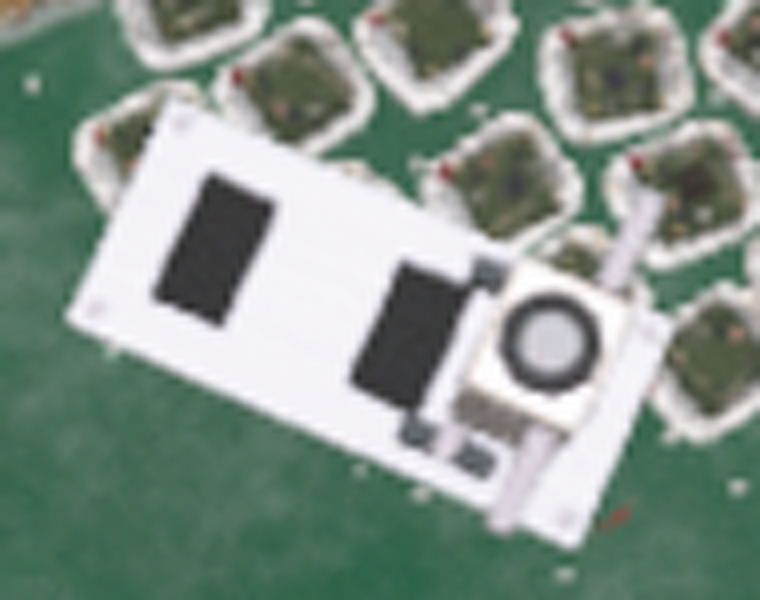

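View pics/c2.png

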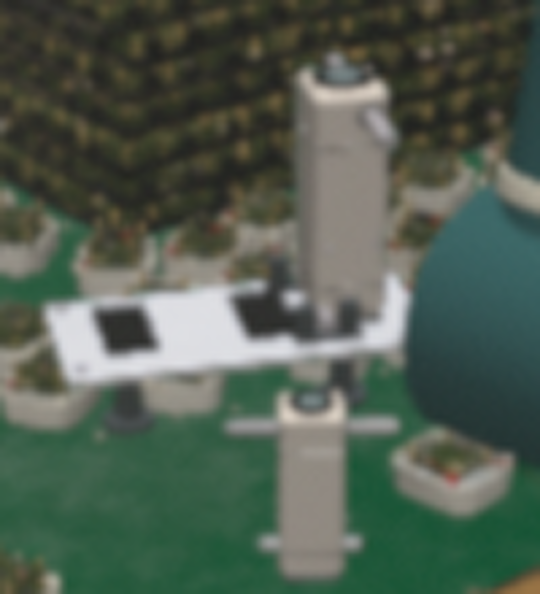

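The white plate has its pads toward image left. The near end of the cross bar is at crop (503,525), the far end at (650,195). The scene view also shows the small decoy housing, nearer than the cradle. Next I triangulate the cradle.

Run:
```python
from h import *
T=load('top0');S=load('scene0')
t=lambda x,y:((x+.5)/8-.5+275,(y+.5)/8-.5+150)
s=lambda x,y:((x+.5)/5.4-.5+280,(y+.5)/5.4-.5+140)
P={'FL':((178,97),(45,310)),'NL':((68,320),(70,382)),'padA':((215,250),(127,331)),'barN':((503,525),(381,122))}
for k,(a,b) in P.items():
    x,e=tri([(T,t(*a)),(S,s(*b))]);print(k,x.round(4),np.round(e,4))
C=[plane(T,t(*c),.068) for c in((178,97),(68,320),(575,548),(672,320))]
FL,NL,NR,FR=C
print(np.round(C,4),[np.linalg.norm(C[i]-C[(i+1)%4]).round(4) for i in range(4)])
ex=(FL+NL-NR-FR);ex/=np.linalg.norm(ex);ey=np.array([-ex[1],ex[0],0])
m=np.mean(C,0);o=m-ex*.0525;o[2]=0
for c in((215,250),(412,336)):
    q=plane(T,t(*c),.074)-o;print('pad',q@ex,q@ey)
for c in((503,525),(650,195)):
    q=plane(T,t(*c),.218)-o;print('bar',q@ex,q@ey)
print('origin',o,'ex',ex,'heading',np.degrees(np.arctan2(ex[1],ex[0])))
# bystanders near
for n,uv,z in(('smallhousing',(297,242),.1),('cupN',(335,237),.03)):print(n,plane(T,uv,z).round(3))
np.savez('cr.npz',o=o,ex=ex,ey=ey)
for X in [o+[0,0,.08], o-.031*ex+[0,0,.218]]: print(proj(T,X),proj(S,X))
```

```text
FL [0.6374 0.0161 0.0626] [0.0008 0.0008]
NL [0.5363 0.0628 0.0659] [0.0007 0.0007]
padA [ 0.5668 -0.0019  0.0697] [0.0007 0.0007]
barN [ 0.4393 -0.1152  0.2309] [0.0027 0.0027]
[[ 0.6358  0.0153  0.068 ]
 [ 0.5365  0.0632  0.068 ]
 [ 0.4362 -0.1587  0.068 ]
 [ 0.5364 -0.2023  0.068 ]] [np.float64(0.1103), np.float64(0.2436), np.float64(0.1093), np.float64(0.2392)]
pad 0.12803156013023387 0.0009309519768613772
pad 0.03382562588501018 -0.00017404642109894827
bar -0.03118999204043429 0.06954556179418347
bar -0.030842727509679577 -0.07175601666841967
origin [ 0.51449263 -0.11841737  0.        ] ex [0.4138047  0.91036568 0.        ] heading 65.555934736246
smallhousing [0.354 0.012 0.1  ]
cupN [ 0.37  -0.121  0.03 ]
[[334.96023762 195.40018831]] [[337.59083227 194.52232385]]
[[346.524187   194.77585653]] [[346.31958003 158.24425046]]
```

```bash
cat >> h.py <<'E'
from scipy.spatial.transform import Rotation as Ro
c_=np.load('cr.npz');o,ex,ey=c_['o'],c_['ex'],c_['ey'];Z=np.array([0,0,1.])
def pose(x,y,z,tilt=0):
    """cradle coords (z above bench) of TCP; tilt deg about ey, body leaning to +ex"""
    R0=np.stack([ey,ex,-Z],1)
    return o+x*ex+y*ey+z*Z, Ro.from_rotvec(np.radians(tilt)*ey)*Ro.from_matrix(R0)
def delta(p,R,n=1):
    s=get_state();Rc=Ro.from_rotvec(s['orientation'])
    d=Rc.inv().apply(p-s['position'])*100;r=(Rc.inv()*R).as_rotvec(degrees=True)
    for i in range(1,n+1): print(*(d*i/n).round(2),*(r*i/n).round(1))
def here():
    s=get_state();q=s['position']-o;R=Ro.from_rotvec(s['orientation']).as_matrix()
    a=-R[:,2];print('t',round(s['time_s'],2),'x,y,z mm',(np.array([q@ex,q@ey,q[2]])*1000).round(1),'tilt',np.degrees(np.arctan2(a@ex,a[2])).round(1),'ty.ex',(R[:,1]@ex).round(3),'F',np.array([s['contact_force']@ex,s['contact_force']@ey,s['contact_force'][2]]).round(1),'gap',round(s['finger_gap'],3),'gf',s['gripper_force'],'j',s['joint_positions'].round(2))
E
python3 - <<'E'
from h import *
S=load('scene0')
print((proj(S,o-.031*ex+.073*ey+.218*Z)-[280-.5,140-.5])*5.4)
here()
delta(*pose(-.031,.055,.32),15)
E
```

```text
[[391.2335064  143.35032645]]
t 0.1 x,y,z mm [-641.3  108.5  230.1] tilt -0.1 ty.ex -0.795 F [-1.4 -0.1  0. ] gap 0.999 gf 0.0 j [-1.38  0.26  1.61 -0.    1.27 -0.04]
2.75 -3.02 -0.59 -0.0 -0.0 -9.5
5.5 -6.04 -1.19 -0.0 -0.0 -19.0
8.25 -9.06 -1.78 -0.0 -0.0 -28.5
11.0 -12.08 -2.37 -0.0 -0.0 -38.0
13.75 -15.1 -2.97 -0.0 -0.0 -47.6
16.5 -18.12 -3.56 -0.0 -0.1 -57.1
19.26 -21.14 -4.15 -0.0 -0.1 -66.6
22.01 -24.16 -4.75 -0.0 -0.1 -76.1
24.76 -27.18 -5.34 -0.0 -0.1 -85.6
27.51 -30.2 -5.93 -0.0 -0.1 -95.1
30.26 -33.23 -6.52 -0.0 -0.1 -104.6
33.01 -36.25 -7.12 -0.0 -0.1 -114.1
35.76 -39.27 -7.71 -0.0 -0.1 -123.7
38.51 -42.29 -8.3 -0.0 -0.1 -133.2
41.26 -45.31 -8.9 -0.0 -0.1 -142.7
```

>>> play_rows:
  plan: [2.75,-3,-2,0,0,-9.5,1,5.5,-6,-4,0,0,-19,1,8.3,-9,-6,0,0,-28.5,1,11,-12,-8,0,0,-38,0.8,13.8,-15,-9,0,0,-47.5,0.6]

```text
time_s: 0.72
position: [0.2522, -0.4801, 0.3223]
orientation: [2.71, 1.586, 0.0]
contact_force: [0.2, -0.0, -0.1]
finger_gap: 0.614
gripper_force: 0.0
```

Run:
```python
from h import *
here()
delta(*pose(-.031,.055,.32),10)
```

```text
t 0.72 x,y,z mm [-437.8   89.2  322.3] tilt 0.0 ty.ex -0.085 F [ 0.1 -0.2 -0.1] gap 0.614 gf 0.0 j [-1.13 -0.03  1.77  0.    1.41 -0.62]
4.08 -0.01 0.02 0.0 0.0 -9.5
8.16 -0.01 0.04 0.0 0.0 -19.0
12.25 -0.02 0.06 0.0 0.0 -28.5
16.33 -0.02 0.08 0.0 0.0 -37.9
20.41 -0.03 0.1 0.0 0.0 -47.4
24.49 -0.03 0.12 0.0 0.0 -56.9
28.57 -0.04 0.14 0.0 0.1 -66.4
32.66 -0.04 0.16 0.0 0.1 -75.9
36.74 -0.05 0.18 0.0 0.1 -85.4
40.82 -0.05 0.2 0.0 0.1 -94.9
```

>>> play_rows:
  plan: [5,0,0,0,0,-9.5,0.5,10,0,0,0,0,-19,0.5,16,0,0,0,0,-28.5,0.5,21,0,0,0,0,-38,0.5,26,0,0,0,0,-48,0.5]

```text
time_s: 1.35
position: [0.3804, -0.2533, 0.3209]
orientation: [-1.831, -2.553, -0.0]
contact_force: [0.1, -0.3, -0.0]
finger_gap: 0.504
gripper_force: 0.0
```

Run:
```python
from h import *
here()
d=snap('wrist','w1');V=d['view'];print((-V[:3,:3].T@V[:3,3]).round(3),proj(d,[o-.031*ex+k*ey+.218*Z for k in(-.073,.073)]))
delta(*pose(-.031,.055,.32),5)
```

```text
t 1.35 x,y,z mm [-178.3   66.3  320.9] tilt -0.0 ty.ex 0.684 F [-0.3 -0.2 -0. ] gap 0.504 gf 0.0 j [-0.64 -0.2   1.92  0.    1.42 -0.97]
[ 0.358 -0.191  0.463] [[583.03845758 180.80791073]
 [463.19666493  40.34321461]]
1.9 2.12 0.04 0.1 -0.0 -9.3
3.8 4.24 0.07 0.1 -0.1 -18.5
5.7 6.36 0.11 0.2 -0.1 -27.8
7.6 8.48 0.14 0.2 -0.1 -37.1
9.5 10.6 0.18 0.3 -0.1 -46.4
```

View pics/w1.png

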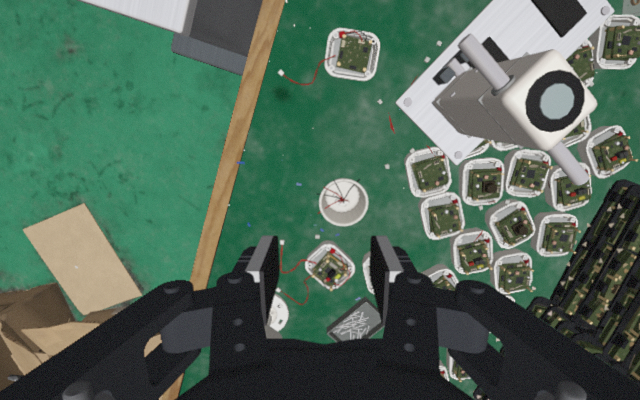

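The wrist view shows the bar ends at about (467,41) and (581,180). That agrees with the predicted (463,40) and (583,181) at bar height 0.218 m.

>>> play_rows:
  plan: [1.9,2.1,0,0,0,-9.3,0.5,3.8,4.2,0,0,0,-18.5,0.5,5.7,6.4,0,0,0,-28,0.5,7.6,8.5,0,0,0,-37,0.5,9.5,10.6,0,0,0,-46.5,0.5]

```text
time_s: 2.02
position: [0.4508, -0.1307, 0.3208]
orientation: [-0.676, -3.067, 0.0]
contact_force: [-0.3, -0.5, 0.1]
finger_gap: 0.503
gripper_force: 0.0
```

Run:
```python
from h import *
here()
W=load('w1');T=load('top0')
for a,b in(((503,525),(467,41)),((650,195),(581,180))):
    x,e=tri([(T,((a[0]+.5)/8-.5+275,(a[1]+.5)/8-.5+150)),(W,b)]);q=x-o;print('bar end',q@ex,q@ey,q[2],e)
delta(*pose(-.031,.055,.201),5)
d=snap('wrist','w2')
```

```text
t 2.02 x,y,z mm [-37.5  52.9 320.8] tilt 0.0 ty.ex 1.0 F [-0.6  0.1  0.1] gap 0.503 gf 0.0 j [-0.34 -0.18  1.9  -0.    1.42 -1.47]
bar end -0.03091498051552924 0.07054517787464354 0.2213043790914075 [np.float64(0.0007693222246954003), np.float64(0.000769322224695387)]
bar end -0.031048917429336853 -0.07217291866433326 0.21654781895124267 [np.float64(0.00020069535305186612), np.float64(0.0002006953530518194)]
0.04 0.13 2.4 -0.0 -0.0 -0.1
0.08 0.26 4.79 -0.0 -0.0 -0.2
0.12 0.39 7.19 -0.0 -0.0 -0.2
0.16 0.52 9.59 -0.0 -0.0 -0.3
0.2 0.66 11.98 -0.0 -0.0 -0.4
```

View pics/w2.png

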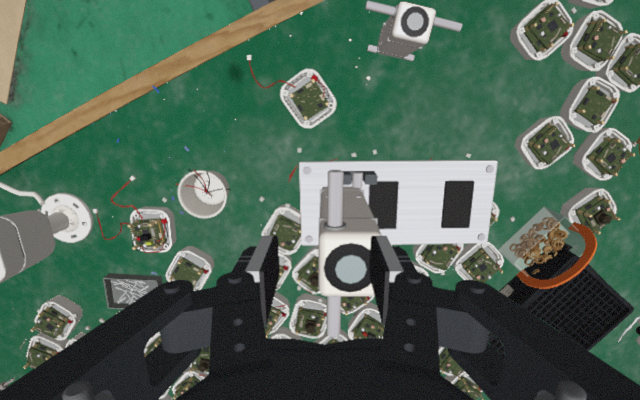

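The bar (column ~336) lies between the open fingers. The measured bar height is about 0.219 m, as expected. Next I line up sideways and go down over the near bar end.

>>> play_rows:
  plan: [0.3,0.65,1.5,0,0,0,0.5,0.3,0.65,4.5,0,0,0,0.5,0.3,0.65,7.5,0,0,0,0.5,0.3,0.65,10,0,0,0,0.5,0.3,0.65,11.8,0,0,0,0.5]

```text
time_s: 2.7
position: [0.449, -0.1244, 0.2007]
orientation: [-0.686, -3.063, -0.0]
contact_force: [-1.3, -0.9, 0.1]
finger_gap: 0.506
gripper_force: 0.0
```

Run:
```python
from h import *
here()
d=snap('wrist','w3')
```

```text
t 2.7 x,y,z mm [-32.5  57.1 200.7] tilt 0.0 ty.ex 1.0 F [-1.4  0.8  0.1] gap 0.506 gf 0.0 j [-0.32 -0.11  2.07 -0.    1.19 -1.45]
```

View pics/w3.png

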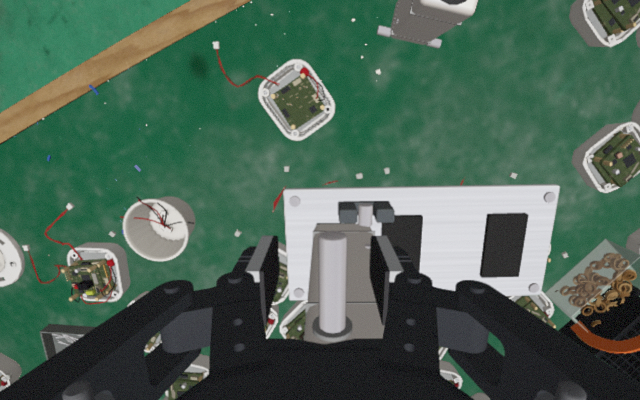

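>>> play_rows:
  plan: [0,0.15,0,0,0,0,0.35,0,0.15,0,0,0,0,0.25,0,0.15,0,0,0,0,0.2,0,0.15,0,0,0,0,0.2]
  grip_force: 20

```text
time_s: 3.25
position: [0.4519, -0.1231, 0.2041]
orientation: [0.683, 3.065, -0.0]
contact_force: [-0.4, 0.3, 0.6]
finger_gap: 0.2
gripper_force: 0.0
```

```bash
cat >> h.py <<'E'
def tcp(th,y=.057,k=.5,lead=0,g=.018):
    f=np.radians(102.66-th);r=.1414+0;a=np.radians(k*th)
    x=r*np.cos(f)-g*np.sin(a)+lead*np.cos(a);z=.08+r*np.sin(f)-g*np.cos(a)-lead*np.sin(a)
    return pose(x,y,z,k*th)
def chain(ths,first=None,**kw):
    """print 5-row calls; each call relative to previous call end"""
    if first is None:
        s=get_state();p0,R0=s['position'],Ro.from_rotvec(s['orientation'])
    else: p0,R0=tcp(first,**kw)
    for a,b in zip(ths[:-1],ths[1:]):
        print(f'# {a}->{b}')
        for i in range(1,6):
            p,R=tcp(a+(b-a)*i/5,**kw)
            print(*(R0.inv().apply(p-p0)*100).round(2),*(R0.inv()*R).as_rotvec(degrees=True).round(1))
        p0,R0=p,R
E
python3 - <<'E'
from h import *
here();chain([0,8,16,24])
E
```

```text
t 3.25 x,y,z mm [-30.1  55.1 204.1] tilt -0.0 ty.ex 1.0 F [0.1 0.5 0.6] gap 0.2 gf 0.0 j [-0.32 -0.12  2.06 -0.    1.19 -1.45]
# 0->8
0.19 0.27 0.33 0.8 0.1 -0.7
0.2 0.64 0.26 1.6 0.1 -0.7
0.2 1.0 0.2 2.4 0.1 -0.7
0.21 1.37 0.15 3.2 0.1 -0.7
0.21 1.74 0.11 4.0 0.1 -0.7
# 8->16
-0.0 0.37 -0.05 0.8 0.0 0.0
-0.0 0.73 -0.1 1.6 0.0 0.0
-0.0 1.1 -0.13 2.4 -0.0 0.0
-0.0 1.47 -0.15 3.2 0.0 0.0
-0.0 1.84 -0.16 4.0 -0.0 0.0
# 16->24
0.0 0.37 -0.03 0.8 -0.0 -0.0
0.0 0.74 -0.04 1.6 -0.0 -0.0
0.0 1.11 -0.05 2.4 -0.0 -0.0
-0.0 1.48 -0.04 3.2 0.0 -0.0
0.0 1.85 -0.03 4.0 -0.0 -0.0
```

>>> play_rows:
  plan: [0.1,0.3,0.2,0.8,0,0,0.2,0.1,0.65,0.2,1.6,0,0,0.2,0.1,1,0.15,2.4,0,0,0.2,0.1,1.4,0.1,3.2,0,0,0.2,0.1,1.75,0.1,4,0,0,0.2]

```text
time_s: 3.88
position: [0.4581, -0.1063, 0.2024]
orientation: [-0.679, -3.05, 0.108]
contact_force: [-0.2, -0.6, -0.3]
finger_gap: 0.202
gripper_force: 0.1
```

Run:
```python
from h import *
here();here();p,R=tcp(8);q=p-o;print(q@ex,q@ey,q[2])
```

```text
t 3.88 x,y,z mm [-12.3  56.3 202.4] tilt 4.1 ty.ex 0.997 F [-0.6 -0.  -0.3] gap 0.202 gf 0.0536215805914253 j [-0.23 -0.1   2.05 -0.07  1.2  -1.34]
t 3.88 x,y,z mm [-12.3  56.3 202.4] tilt 4.1 ty.ex 0.997 F [-0.6 -0.  -0.3] gap 0.202 gf 0.0536215805914253 j [-0.23 -0.1   2.05 -0.07  1.2  -1.34]
-0.012743334952843646 0.05700000000000004 0.20297642787555858
```

>>> play_rows:
  plan: [0,0.37,-0.05,0.8,0,0,0.2,0,0.73,-0.1,1.6,0,0,0.2,0,1.1,-0.13,2.4,0,0,0.2,0,1.47,-0.15,3.2,0,0,0.2,0,1.84,-0.16,4,0,0,0.2]

```text
time_s: 4.5
position: [0.4658, -0.0897, 0.2026]
orientation: [-0.675, -3.029, 0.213]
contact_force: [-0.7, 0.3, 0.4]
finger_gap: 0.198
gripper_force: 0.0
```

Run:
```python
from h import *
here();p,R=tcp(16);q=p-o;print(q@ex,q@ey,q[2])
chain([16,24,32,40,48],first=16)
T=get_image('top')['image'][150:225,275:370];S=snap('scene','s4')['image'][140:250,280:380]
a=cv2.resize(T,(507,400),interpolation=2);b=cv2.resize(S,(290,320),interpolation=2)
c=np.zeros((400,797,3),np.uint8);c[:,:507]=a;c[:320,507:]=b;cv2.imwrite('pics/m4.png',c[...,::-1])
```

```text
t 4.5 x,y,z mm [  6.   56.2 202.6] tilt 8.0 ty.ex 0.99 F [-0.   0.7  0.4] gap 0.198 gf 0.02951775910332799 j [-0.14 -0.07  2.03 -0.14  1.23 -1.23]
0.005732987736792418 0.05699999999999996 0.2033349907508867
# 16->24
0.0 0.37 -0.03 0.8 -0.0 -0.0
0.0 0.74 -0.04 1.6 -0.0 -0.0
0.0 1.11 -0.05 2.4 -0.0 -0.0
-0.0 1.48 -0.04 3.2 0.0 -0.0
0.0 1.85 -0.03 4.0 -0.0 -0.0
# 24->32
-0.0 0.37 0.0 0.8 -0.0 0.0
0.0 0.74 0.01 1.6 0.0 0.0
-0.0 1.11 0.03 2.4 0.0 0.0
0.0 1.48 0.07 3.2 0.0 -0.0
-0.0 1.84 0.11 4.0 -0.0 0.0
# 32->40
0.0 0.37 0.03 0.8 0.0 0.0
-0.0 0.74 0.07 1.6 0.0 -0.0
0.0 1.1 0.12 2.4 0.0 -0.0
0.0 1.47 0.18 3.2 -0.0 0.0
0.0 1.83 0.25 4.0 0.0 -0.0
# 40->48
-0.0 0.37 0.06 0.8 0.0 0.0
0.0 0.73 0.12 1.6 0.0 0.0
0.0 1.09 0.2 2.4 0.0 0.0
-0.0 1.45 0.29 3.2 0.0 0.0
0.0 1.81 0.38 4.0 0.0 0.0
```

View pics/m4.png

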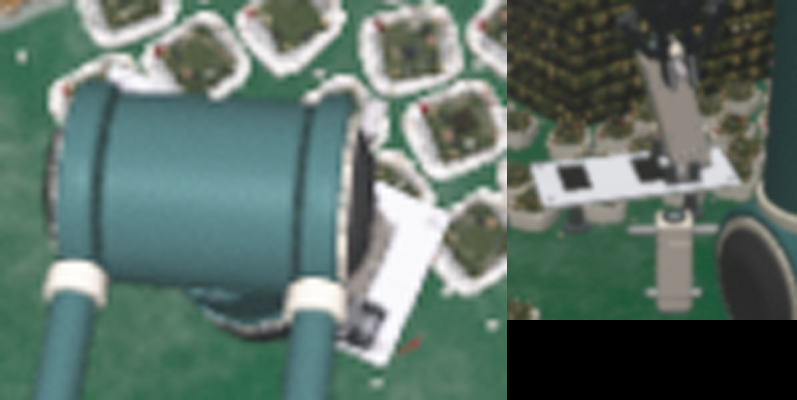

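In the scene part of the picture, at about (675,110), the housing is tilted and the fingers are on either side of the bar. Its foot is still in the cradle. I'll continue through the balance point slowly, with less play.

>>> play_rows:
  plan: [0,0.37,-0.03,0.8,0,0,0.17,0,0.74,-0.04,1.6,0,0,0.17,0,1.11,-0.05,2.4,0,0,0.17,0,1.48,-0.04,3.2,0,0,0.17,0,1.85,-0.03,4,0,0,0.17]

```text
time_s: 5.22
position: [0.4737, -0.073, 0.2003]
orientation: [-0.67, -3.006, 0.317]
contact_force: [0.6, 0.2, 0.8]
finger_gap: 0.168
gripper_force: 0.1
```

>>> play_rows:
  plan: [0,0.37,0,0.8,0,0,0.17,0,0.74,0,1.6,0,0,0.17,0,1.11,0.03,2.4,0,0,0.17,0,1.48,0.07,3.2,0,0,0.17,0,1.84,0.11,4,0,0,0.17]

```text
time_s: 5.85
position: [0.4812, -0.057, 0.1953]
orientation: [-0.664, -2.979, 0.42]
contact_force: [-0.0, -0.0, -0.9]
finger_gap: 0.167
gripper_force: 0.1
```

Run:
```python
from h import *
here();p,R=tcp(32);q=p-o;print(q@ex,q@ey,q[2])
```

```text
t 5.85 x,y,z mm [ 42.2  55.8 195.3] tilt 16.0 ty.ex 0.961 F [-0.  -0.  -0.9] gap 0.167 gf 0.13149099424481392 j [ 0.01  0.01  1.98 -0.26  1.28 -1.03]
0.04186641941560955 0.056999999999999995 0.19611808450771057
```

>>> play_rows:
  plan: [0,0.37,0.03,0.8,0,0,0.17,0,0.74,0.07,1.6,0,0,0.17,0,1.1,0.12,2.4,0,0,0.17,0,1.47,0.18,3.2,0,0,0.17,0,1.83,0.25,4,0,0,0.17]

```text
time_s: 6.48
position: [0.4884, -0.0417, 0.1878]
orientation: [-0.657, -2.949, 0.521]
contact_force: [0.6, 0.8, -0.3]
finger_gap: 0.166
gripper_force: 0.2
```

>>> play_rows:
  plan: [0,0.37,0.06,0.8,0,0,0.17,0,0.73,0.12,1.6,0,0,0.17,0,1.09,0.2,2.4,0,0,0.17,0,1.45,0.29,3.2,0,0,0.17,0,1.81,0.38,4,0,0,0.17]

```text
time_s: 7.1
position: [0.495, -0.0275, 0.178]
orientation: [-0.65, -2.916, 0.621]
contact_force: [0.4, 0.4, -1.2]
finger_gap: 0.171
gripper_force: 0.3
```

Run:
```python
from h import *
here();p,R=tcp(48);q=p-o;print(q@ex,q@ey,q[2])
chain([48,56,64,71,78,84,88],first=48)
d=snap('wrist','w5')
```

```text
t 7.1 x,y,z mm [ 74.7  55.4 178. ] tilt 24.0 ty.ex 0.913 F [ 0.5 -0.2 -1.2] gap 0.171 gf 0.267102112993598 j [ 0.14  0.12  1.93 -0.36  1.34 -0.87]
0.07446835428738725 0.05700000000000004 0.17890096519099566
# 48->56
-0.0 0.36 0.08 0.8 -0.0 -0.0
-0.0 0.72 0.18 1.6 -0.0 0.0
-0.0 1.07 0.28 2.4 0.0 -0.0
-0.0 1.43 0.39 3.2 0.0 -0.0
-0.0 1.78 0.52 4.0 -0.0 0.0
# 56->64
0.0 0.35 0.11 0.8 0.0 -0.0
0.0 0.71 0.23 1.6 0.0 0.0
0.0 1.05 0.36 2.4 0.0 0.0
-0.0 1.4 0.5 3.2 0.0 -0.0
0.0 1.74 0.65 4.0 0.0 0.0
# 64->71
0.0 0.3 0.12 0.7 -0.0 0.0
-0.0 0.6 0.24 1.4 0.0 0.0
-0.0 0.9 0.38 2.1 0.0 0.0
0.0 1.19 0.52 2.8 0.0 0.0
-0.0 1.48 0.67 3.5 0.0 0.0
# 71->78
0.0 0.29 0.14 0.7 -0.0 0.0
0.0 0.59 0.28 1.4 0.0 -0.0
0.0 0.87 0.44 2.1 0.0 -0.0
0.0 1.16 0.6 2.8 0.0 0.0
0.0 1.44 0.76 3.5 -0.0 -0.0
# 78->84
-0.0 0.25 0.13 0.6 0.0 0.0
-0.0 0.49 0.27 1.2 0.0 0.0
0.0 0.73 0.42 1.8 0.0 0.0
-0.0 0.96 0.57 2.4 0.0 -0.0
0.0 1.2 0.72 3.0 -0.0 -0.0
# 84->88
0.0 0.16 0.1 0.4 0.0 0.0
-0.0 0.32 0.2 0.8 0.0 0.0
-0.0 0.47 0.3 1.2 0.0 0.0
-0.0 0.63 0.41 1.6 0.0 0.0
0.0 0.78 0.51 2.0 0.0 0.0
```

View pics/w5.png

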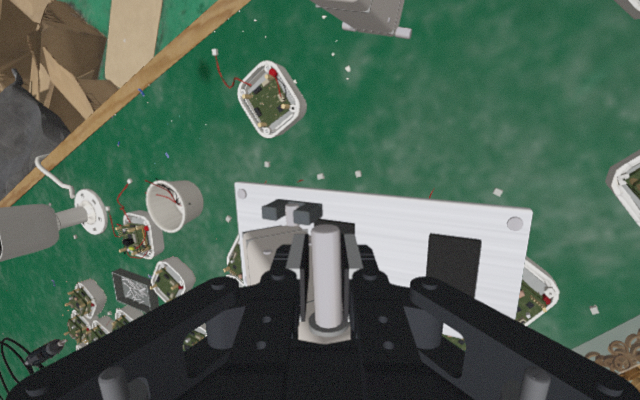

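The bar is between the fingers, around (325,270), and leans on the front one. Nothing is gripped, the forces are about 1 N, and the trunnions are in the cradle. Lowering on.

>>> play_rows:
  plan: [0,0.36,0.08,0.8,0,0,0.17,0,0.72,0.18,1.6,0,0,0.17,0,1.07,0.28,2.4,0,0,0.17,0,1.43,0.39,3.2,0,0,0.17,0,1.78,0.52,4,0,0,0.17]

```text
time_s: 7.78
position: [0.501, -0.0147, 0.166]
orientation: [-0.641, -2.879, 0.719]
contact_force: [-0.1, -0.0, -0.7]
finger_gap: 0.167
gripper_force: 0.3
```

>>> play_rows:
  plan: [0,0.35,0.11,0.8,0,0,0.17,0,0.71,0.23,1.6,0,0,0.17,0,1.05,0.36,2.4,0,0,0.17,0,1.4,0.5,3.2,0,0,0.17,0,1.74,0.65,4,0,0,0.17]

```text
time_s: 8.4
position: [0.5062, -0.0036, 0.1521]
orientation: [-0.633, -2.84, 0.816]
contact_force: [-0.3, 0.4, -1.1]
finger_gap: 0.166
gripper_force: 0.4
```

>>> play_rows:
  plan: [0,0.3,0.12,0.7,0,0,0.17,0,0.6,0.24,1.4,0,0,0.17,0,0.9,0.38,2.1,0,0,0.17,0,1.19,0.52,2.8,0,0,0.17,0,1.48,0.67,3.5,0,0,0.17]

```text
time_s: 9.02
position: [0.51, 0.0045, 0.1386]
orientation: [-0.625, -2.803, 0.898]
contact_force: [1.2, 0.4, -0.2]
finger_gap: 0.166
gripper_force: 0.4
```

Run:
```python
from h import *
here();p,R=tcp(71);q=p-o;print(q@ex,q@ey,q[2])
```

```text
t 9.03 x,y,z mm [110.1  54.9 138.6] tilt 35.5 ty.ex 0.814 F [ 0.9 -0.9 -0.2] gap 0.166 gf 0.3727449383586645 j [ 0.27  0.31  1.86 -0.46  1.43 -0.69]
0.1099038807142601 0.05699999999999996 0.1395636055127037
```

>>> play_rows:
  plan: [0,0.29,0.14,0.7,0,0,0.17,0,0.59,0.28,1.4,0,0,0.17,0,0.87,0.44,2.1,0,0,0.17,0,1.16,0.6,2.8,0,0,0.17,0,1.44,0.76,3.5,0,0,0.17]

```text
time_s: 9.65
position: [0.5131, 0.0111, 0.124]
orientation: [-0.616, -2.764, 0.98]
contact_force: [-0.0, 0.8, -1.1]
finger_gap: 0.167
gripper_force: 0.4
```

>>> play_rows:
  plan: [0,0.25,0.13,0.6,0,0,0.17,0,0.49,0.27,1.2,0,0,0.17,0,0.73,0.42,1.8,0,0,0.17,0,0.96,0.57,2.4,0,0,0.17,0,1.2,0.72,3,0,0,0.17]

```text
time_s: 10.28
position: [0.5152, 0.0154, 0.1109]
orientation: [-0.608, -2.728, 1.048]
contact_force: [-0.4, 0.7, -0.3]
finger_gap: 0.173
gripper_force: 0.4
```

Run:
```python
from h import *
here();p,R=tcp(84);q=p-o;print(q@ex,q@ey,q[2])
chain([84,88,91,93],first=84)
d=snap('wrist','w6');S=get_image('scene')['image'][110:250,260:400]
c=np.zeros((400,800,3),np.uint8);c[:,:400]=cv2.resize(S,(400,400),interpolation=2);c[:,400:]=d['image'][:,130:530]
cv2.imwrite('pics/m6.png',c[...,::-1])
```

```text
t 10.28 x,y,z mm [122.1  54.8 110.9] tilt 42.0 ty.ex 0.743 F [ 0.4  0.7 -0.3] gap 0.173 gf 0.41707743890583515 j [ 0.31  0.42  1.81 -0.51  1.47 -0.62]
0.1219227992920497 0.05700000000000002 0.11186455432839032
# 84->88
0.0 0.16 0.1 0.4 0.0 0.0
-0.0 0.32 0.2 0.8 0.0 0.0
-0.0 0.47 0.3 1.2 0.0 0.0
-0.0 0.63 0.41 1.6 0.0 0.0
0.0 0.78 0.51 2.0 0.0 0.0
# 88->91
-0.0 0.12 0.08 0.3 -0.0 0.0
-0.0 0.23 0.16 0.6 -0.0 0.0
-0.0 0.35 0.24 0.9 0.0 0.0
-0.0 0.46 0.32 1.2 0.0 -0.0
-0.0 0.57 0.4 1.5 0.0 0.0
# 91->93
-0.0 0.08 0.05 0.2 0.0 -0.0
-0.0 0.15 0.11 0.4 -0.0 0.0
-0.0 0.23 0.16 0.6 0.0 -0.0
-0.0 0.3 0.22 0.8 -0.0 0.0
-0.0 0.38 0.27 1.0 -0.0 -0.0
```

View pics/m6.png

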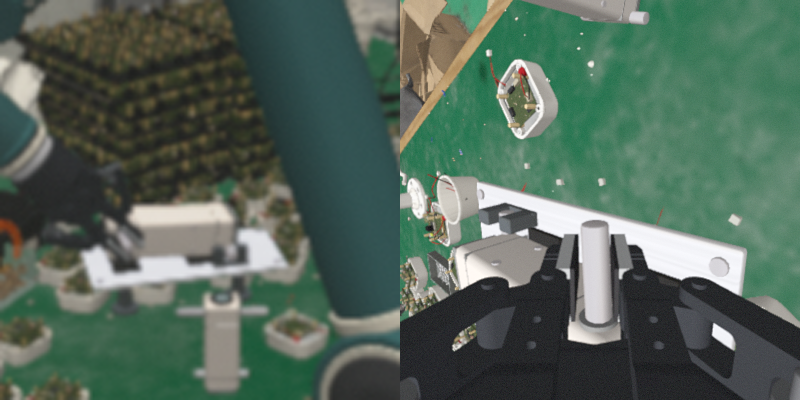

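The housing is almost down, about 5° to go, and the bar is still on the front finger. The last degrees go slowly.

>>> play_rows:
  plan: [0,0.16,0.1,0.4,0,0,0.17,0,0.32,0.2,0.8,0,0,0.17,0,0.47,0.3,1.2,0,0,0.17,0,0.63,0.41,1.6,0,0,0.17,0,0.78,0.51,2,0,0,0.17]

```text
time_s: 11.0
position: [0.5162, 0.0176, 0.102]
orientation: [-0.602, -2.704, 1.093]
contact_force: [-0.4, -0.4, -0.5]
finger_gap: 0.167
gripper_force: 0.4
```

>>> play_rows:
  plan: [0,0.08,0.05,0.2,0,0,0.17,0,0.16,0.11,0.4,0,0,0.17,0,0.23,0.16,0.6,0,0,0.17,0,0.31,0.22,0.8,0,0,0.17,0,0.38,0.27,1,0,0,0.17]

```text
time_s: 11.62
position: [0.5166, 0.0183, 0.0976]
orientation: [-0.6, -2.692, 1.116]
contact_force: [-0.2, -1.4, 0.1]
finger_gap: 0.168
gripper_force: 0.0
```

Run:
```python
from h import *
here();p,R=tcp(90);q=p-o;print(q@ex,q@ey,q[2])
```

```text
t 11.62 x,y,z mm [125.3  54.7  97.6] tilt 45.0 ty.ex 0.707 F [-1.3 -0.4  0.1] gap 0.168 gf 0.0 j [ 0.33  0.47  1.8  -0.53  1.49 -0.58]
0.12523433113442536 0.05699999999999999 0.09826202297154914
```

Finger force has fallen to zero, so the housing now rests on its pads. I open slightly and slide out along the fingers.

>>> play_rows:
  plan: [0,0.05,0,0,0,0,0.19,0,0.05,0,0,0,0,0.22,0,0.05,0,0,0,0,0.26,0,0,0,0,0,0,0.3,0,0,0,0,0,0,0.3]

```text
time_s: 12.25
position: [0.5165, 0.0183, 0.0976]
orientation: [-0.6, -2.692, 1.115]
contact_force: [-0.4, -0.2, -0.5]
finger_gap: 0.301
gripper_force: 0.0
```

Run:
```python
from h import *
here();d=snap('wrist','w7');S=get_image('scene')['image'][110:250,260:400]
c=np.zeros((400,800,3),np.uint8);c[:,:400]=cv2.resize(S,(400,400),interpolation=2);c[:,400:]=d['image'][:,130:530]
cv2.imwrite('pics/m7.png',c[...,::-1])
```

```text
t 12.25 x,y,z mm [125.3  54.7  97.6] tilt 45.0 ty.ex 0.707 F [-0.3  0.3 -0.5] gap 0.301 gf 0.0 j [ 0.33  0.47  1.8  -0.53  1.49 -0.58]
```

View pics/m7.png

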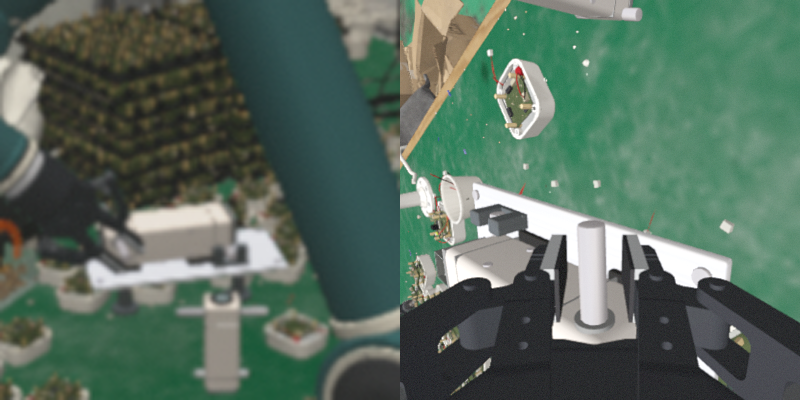

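The housing lies on the plate and the bar (592,270) is free, with a gap on both sides. Now I back straight out along the fingers.

>>> play_rows:
  plan: [0,0,-0.8,0,0,0,0.3,0,0,-2,0,0,0,0.3,0,0,-4,0,0,0,0.3,0,0,-6.5,0,0,0,0.3,0,0,-9,0,0,0,0.3]

```text
time_s: 12.98
position: [0.5444, 0.0774, 0.1628]
orientation: [-0.6, -2.694, 1.114]
contact_force: [-0.2, -0.3, 0.8]
finger_gap: 0.298
gripper_force: 0.0
```

>>> play_rows:
  plan: [0,-2,-2,0,0,0,0.3,0,-5,-5,0,0,0,0.3,0,-8,-8,0,0,0,0.3,0,-8,-8,0,0,0,0.3,0,-8,-8,0,0,0,0.3]

```text
time_s: 13.6
position: [0.5437, 0.0767, 0.2747]
orientation: [-0.6, -2.694, 1.114]
contact_force: [-0.9, -0.0, -0.3]
finger_gap: 0.301
gripper_force: 0.0
```

Run:
```python
from h import *
here();d=snap('wrist','w8');S=snap('scene','s8')
for D,n in((d,'w'),(S,'s')):
    P=[o+.138*ex+k*ey+.111*Z for k in(-.073,.073)];print(n,proj(D,P).round(0))
uv=proj(S,o+.07*ex+.1*Z)[0].astype(int)
C=S['image'][uv[1]-50:uv[1]+50,uv[0]-50:uv[0]+50]
c=np.zeros((400,800,3),np.uint8);c[:,:360]=cv2.resize(C,(360,400),interpolation=2);c[:275,360:]=cv2.resize(d['image'],(440,275))
cv2.imwrite('pics/m8.png',c[...,::-1]);print(uv)
```

```text
t 13.6 x,y,z mm [189.7  54.1 274.7] tilt 44.9 ty.ex 0.708 F [-0.4  0.8 -0.3] gap 0.301 gf 0.0 j [ 0.4   0.37  1.57 -0.51  1.8  -0.7 ]
w [[402. 304.]
 [411. 163.]]
s [[296. 182.]
 [303. 200.]]
[318 191]
```

View pics/m8.png

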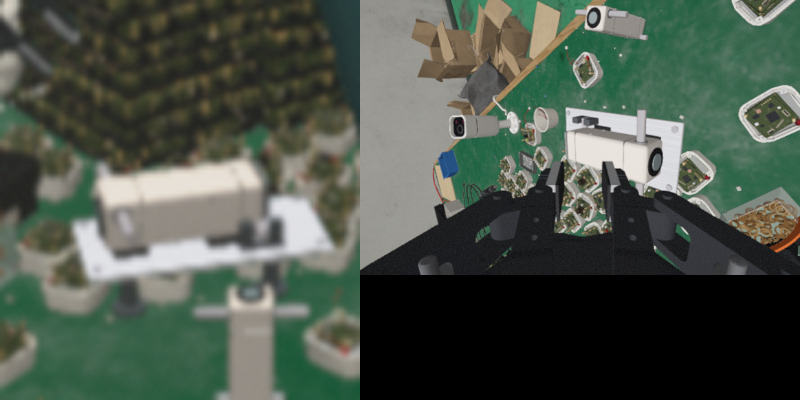

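The housing lies flat on its pads. Its near bar end is at wrist pixel about (409,163), and the laid-down position predicts (411,163). The hand is clear.

```bash
python3 -c "from plant import hand_in; print(hand_in())"
```

```text
the job is handed in; nothing more can be done
None
```

The large housing now lies flat on the cradle's two pads with its foot still at the slots, eased down with the bar between two loose fingers; the hand is clear and the job was handed in at about 14 s.

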